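Show the spectrometer its green reference cell

TASK

Ready the small gem spectrometer and check it with its green reference cell: press the lamp-house lid fully shut and turn the brass turnbutton square across the lid so that it holds it down; then take the green cell out of the rack by its two frosted faces, never touching its clear faces, and hold it upright in mid-air in the light path, centred between the lamp's lens and the detector tube, so that the light passes straight through the middle of both clear faces. Finish while still holding the cell still in the beam, with the lid still buttoned down; leave the other two cells, the loupe and the tweezers where they are.

Things in the scene. Friction and masses are not known exactly. Their poses are not given: they have to be found in the camera images.
- spectrometer: fixed aluminium base 90 x 300 mm, top 14 mm up; origin at the centre of its underside, -x its front, y along the beam to the lamp. Grey lamp house: x -45 to 45, y 50 to 145 mm, top at z = 104 mm, lens snout (34 mm across) to y = 43 mm. Dark detector tube (27 mm across) from y = -43 mm, then a box to y = -147 mm, top at z = 94 mm. The 86 mm gap between is open above and on both sides
- beam_mid (a point): the middle of the light path: on the beam's axis, halfway between lens and detector tube, 78 mm above the worktop; axes as the spectrometer's (y along the beam)
- lamp_lid (a joint): opening angle of the lamp-house lid, a grey plate 61 mm (hinge to front edge) x 95 x 4 mm; hinge line along y at x = 43, y = 97.5 (its middle), z = 104 mm in the spectrometer's frame. 0 = shut, its top then at z = 108 mm; grows as the front edge rises, to 1.25. Stiff hinge: it stays where left; 1 to 3 N straight down near the front shuts it
- lid_edge (a point): middle of the lid's free (front) edge, on its upper side
- turnbutton (a joint): angle of the brass turnbutton, a bar 48 x 12 x 5 mm on a vertical pivot at its middle, 13 mm in front of the shut lid's front edge. 0 = along that edge, free of the lid; grows counter-clockwise seen from above to 1.57 at its stop, square across the edge, its end then 11 mm over the lid, 1.5 mm above it. Stays where left (friction 0.03 N m). Turned before the lid is shut, it jams against the lid or slides in under it
- button_rib (a point): middle of the turnbutton's thumb rib, on the pivot's axis, 121.5 mm above the worktop. The rib is 8 mm thick, 28 mm long along the bar, 14.5 mm high (from 114.5 to 129 mm above the worktop). Axes turn with the bar: y along bar and rib, x across the rib's thickness
- cell_rack: black block 50 x 132 x 26 mm (x, y, z), fixed, origin at the centre of its underside; three pockets in a row along its y at -42, 0 and 42 mm, 18 mm deep, floor 8 mm above the worktop; a cell stands in each in any order, frosted faces towards the rack's x and -x
- green_cell: green sealed glass block 16 x 24 x 50 mm (x, y, z), 50 g, standing upright; origin at the centre of its underside. The two milky faces across x (24 mm wide, 16 mm apart) are frosted, to grip; the two deep-tinted narrower faces across y are the clear optical faces. Starts in the rack, its lowest 18 mm in a pocket with 1.5 mm play each way
- green_mid (a point): centre of the green cell, 25 mm above its underside; axes as the cell's (x across the frosted faces, y across the clear faces)
- green_windows: the two clear faces of the green cell (same origin and axes as the cell): 13 mm wide, not to be touched by the fingers
- amber_cell: amber cell, same make and size, to be left in the rack
- blue_cell: blue cell, same make and size, to be left in the rack
- hood_rim (a point): near underside of the hood of the lamp on the wall, left of the work: the hood fills x 0.51 to 0.75, y -0.01 to 0.22 m, from 0.47 m above the worktop upwards; keep hand and arm clear of it on the way past
- loupe: small folding loupe of bright metal, 24 x 59 x 13 mm, lies on the worktop; leave it
- tweezers: steel tweezers, 14 x 157 x 9 mm, lie on the worktop; leave them
Mind the look-alikes: they are no part of the job. There is more than one size of the green_cell; the job needs the smaller.

How it is judged:
By the outcome, as a careful person would: the job done as asked, in the order asked, and still so for the second after the job is handed in, while the arm keeps its last pose, push and grip.
It also fails if it takes over 58 s, if anything falls off the work surface, if the arm or the gripper's body presses on something with over 40 N, if the wrist force passes 120 N, or if a joint passes its speed limit or range.

ROBOT

A 7-joint arm with a two-finger parallel gripper is mounted at the origin on a cart in front of the work surface, level with it; the furniture and walls round the work are solid. World frame = base frame: x ahead of the robot, y to its left, z up, the work surface at z = 0. Lengths are in m, angles in rad, forces in N, time in s.
With the tool pointing down it reaches from about 0.425 to 1.025 m from the base axis. Payload 9.4 kg.
Tool frame: the origin (TCP) lies at the very end of the fingers, on their centre line; the grasp point (between the pads) lies arm.hold_point_z behind it (arm.hold_point_z is the distance from the TCP to the grasp point, in m); z points along the fingers, y is the line along which they close (so a half turn about z gives the same grasp; the last joint's range is limited). The gripper opens to 93 mm and grips with 3 to 60 N. Pads are 15 mm wide; open, the fingers measure 128 mm over their backs; the gripper's body (75 mm by 188 mm) begins 65 mm behind the grasp point.
Start: joints at [-1.324, 0.599, -0.003, 1.599, 0.002, 0.943, -0.08], TCP at [0.231, 0.687, 0.219] pointing down, gripper open.
Joint ranges: [-2.57, 2.57], [-0.35, 1.97], [-1.29, 1.29], [0.11, 2.56], [-1.05, 4.19], [0.11, 1.86], [-2.63, 2.63]. Speed limits (rad/s): [2.22, 2.22, 3.01, 3.01, 3.14, 3.14, 3.14].

INTERFACE

Orientations are given as a rotation vector (axis times angle).
In Python, from bench import arm gives the robot as it stands. Calls block until the motion is done:
- arm.move_to(position, orientation): joint-space move of the TCP to a pose.
- arm.move_l(position, attitude=None, feed=0.15): straight line of the TCP; attitude=None keeps the orientation; feed is the mean speed in m/s.
- arm.goto_joints(angles): joint-space move.
- arm.gripper_to(opening, newtons=None): finger opening in m; newtons is the grip in N (None keeps the last); returns when the fingers have stopped.
- arm.hold(seconds).
- arm.solve_ik(position, orientation): joint angles nearest the present ones, or None.
- arm.sense(): the state.
- arm.get_image(name): name is "scene" or "top" or "wrist"; returns a dict with "pixels" (384x512x3 uint8, blue, green, red), "fov_y" (degrees; the focal length in pixels is half the picture's height over the tangent of half this angle, whatever the lens; pixels are square), "cx", "cy" (the principal point, pixels), "camera_from_world" (4x4, takes a point from world to camera coordinates). Camera axes: x right, y down, z forward; pixel columns grow to the right and rows downward; lengths in m; the calibration is good to about 2 mm. A picture is of the moment at which its call begins. There is no depth.
A pose or a line that the arm cannot do raises arm.MotionError and nothing moves.
- arm.finish_job(): hands the job in; it is judged then, once.
The state is a dict: "t": time; "joints": joint angles; "joint_vel": joint speeds; "effort": joint torques, N m; "tool_pos": TCP position; "tool_rot": TCP orientation; "force": force on the tool from outside, world axes, zero at the start; "wrist_torque": the same for the moment, N m; "gripper_width": finger opening in m; "grasp_force": force on a finger pad.
Only numpy, scipy, OpenCV 4.12 (cv2) and the standard library are available. Lean on these libraries where they do the work, as an engineer would, in place of code of your own. Each camera call takes 0.05 s, during which the arm holds its last target. There are 200 camera calls.

## Working session

There is one attempt and no reset: what is moved stays moved. The work goes in short steps, each a Python script; the robot and the scene stay as the last script left them, time stands still between calls to the robot, and variables do not carry over. Pictures are saved under pics/ and viewed, at most 10 in all, crops included, and the job is handed in when it is done.

```bash
ls; mkdir -p pics; python3 - <<'E'
from bench import arm
import cv2,numpy as np
s=arm.sense();print(s['t'],s['tool_pos'],s['tool_rot'],s['gripper_width'],arm.hold_point_z)
for n in ("scene","top"):
    i=arm.get_image(n);cv2.imwrite(f'pics/{n}0.png',i['pixels']);np.savez(f'pics/{n}0.npz',**i)
    print(n,i['fov_y'],i['cx'],i['cy'],np.round(i['camera_from_world'],3).tolist())
E
```

```text
pics
0.0 [0.23055128 0.68685425 0.21777585] [-5.06284991e-01 -3.10044640e+00  2.41725786e-03] 0.09261998240286841 0.0188
scene 43.07271450305881 259.8289738596047 188.7729902661236 [[0.787, -0.616, 0.016, -0.538], [-0.247, -0.34, -0.907, 0.339], [0.565, 0.71, -0.42, 1.12], [0.0, 0.0, 0.0, 1.0]]
top 57.256837135698426 258.2680056724842 191.74143289826688 [[-0.017, -1.0, 0.007, -0.171], [-0.992, 0.016, -0.125, 0.563], [0.125, -0.009, -0.992, 1.266], [0.0, 0.0, 0.0, 1.0]]
```

View pics/scene0.png

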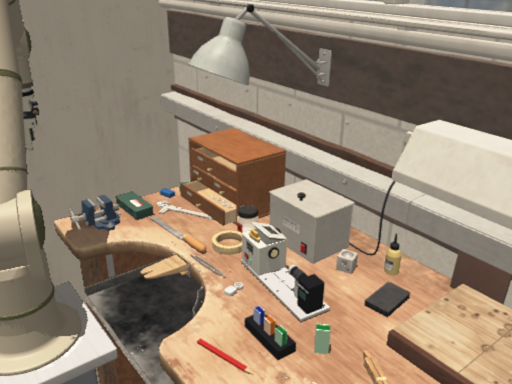

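View pics/top0.png

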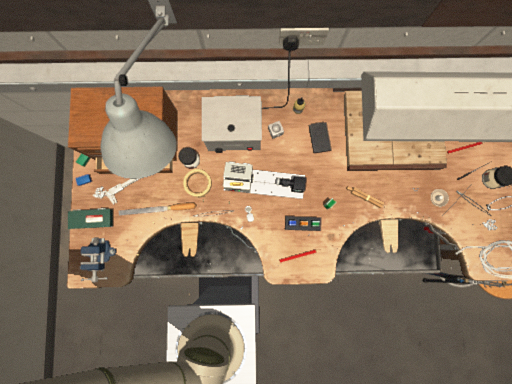

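The scene shows the spectrometer at about (280,275). The rack at (270,333) holds blue, amber and green cells. A larger green block stands alone on the worktop at (322,338), top view (329,203). The rack's green cell, scene (281,335), top view (317,223), fits the description because it is the smaller one and sits in a pocket. I'll confirm it with an enlarged crop.

```bash
python3 - <<'E'
import cv2,numpy as np
a=cv2.imread('pics/top0.png')[150:240,215:345];b=cv2.imread('pics/scene0.png')[215:360,225:345]
a=cv2.resize(a,None,fx=6,fy=6,interpolation=cv2.INTER_CUBIC);b=cv2.resize(b,None,fx=4.1,fy=4.1,interpolation=cv2.INTER_CUBIC)
cv2.imwrite('pics/topc.png',a);cv2.imwrite('pics/scenec.png',b);print(a.shape,b.shape)
E
```

```text
(540, 780, 3) (594, 492, 3)
```

View pics/topc.png

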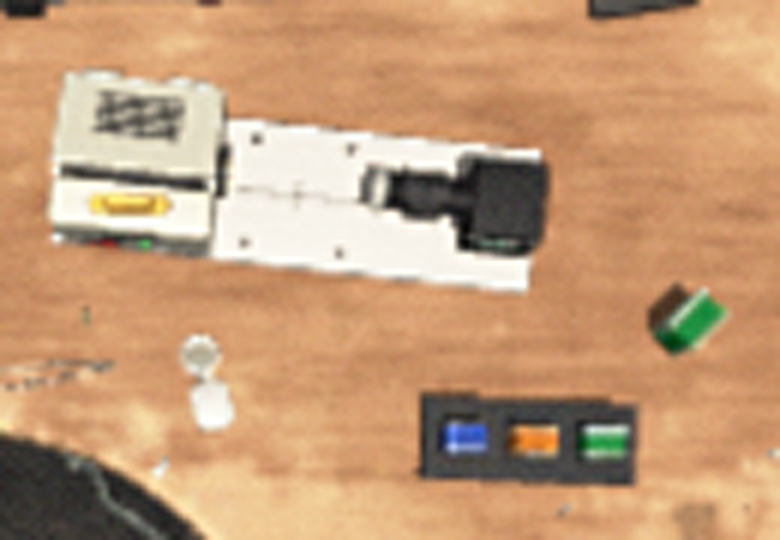

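View pics/scenec.png

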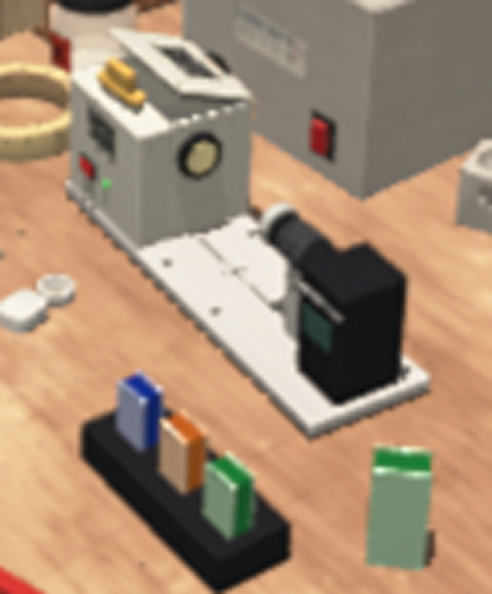

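The rack's green cell is the small one: it stands in the right-hand pocket with its frosted faces towards ±x. The larger free block is the decoy. The lid is open and the turnbutton lies along the lid's edge. Coarse positions next.

```bash
cat >h.py <<'E'
import numpy as np,cv2
from scipy.spatial.transform import Rotation as R
def ray(i,u,v):
    f=192/np.tan(np.radians(float(i['fov_y'])/2));T=np.asarray(i['camera_from_world'])
    d=T[:3,:3].T@np.array([(u-i['cx'])/f,(v-i['cy'])/f,1]);return -T[:3,:3].T@T[:3,3],d
def onz(i,u,v,z):
    c,d=ray(i,u,v);return c+d*(z-c[2])/d[2]
def proj(i,p):
    f=192/np.tan(np.radians(float(i['fov_y'])/2));T=np.asarray(i['camera_from_world'])
    q=T[:3,:3]@np.asarray(p)+T[:3,3];return np.array([i['cx']+f*q[0]/q[2],i['cy']+f*q[1]/q[2]])
def down(yaw):  # tool z down, tool y (closing line) at angle yaw from world x
    y=np.array([np.cos(yaw),np.sin(yaw),0]);z=np.array([0,0,-1.]);x=np.cross(y,z)
    return R.from_matrix(np.c_[x,y,z]).as_rotvec()
def shot(arm,n,name):
    i=arm.get_image(n);cv2.imwrite(f'pics/{name}.png',i['pixels']);np.savez(f'pics/{name}.npz',**i);return i
E
python3 - <<'E'
from h import *
from bench import arm
i=dict(np.load('pics/top0.npz'))
P=lambda x,y,z:onz(i,215+x/6,150+y/6,z)
for n,x,y,z in [('br',540,150,.014),('fr',528,290,.014),('fl',215,258,.014),('bl',230,120,.014),('button',130,204,.12),('green',605,440,.058),('blue',465,437,.058),('rackFL',420,480,.026),('rackFR',635,485,.026)]: print(n,P(x,y,z).round(3))
s=arm.sense();M=R.from_rotvec(s['tool_rot']).as_matrix();print(M.round(2))
for p,yaw in [((.6,.0,.25),0),((.6,.0,.25),np.pi/2),((.6,.0,.25),-np.pi/2),((.6,.0,.25),np.pi)]:
    q=arm.solve_ik(p,down(yaw));print(yaw,None if q is None else np.round(q,2))
E
```

```text
br [ 0.624 -0.359  0.014]
fr [ 0.535 -0.349  0.014]
fl [ 0.558 -0.153  0.014]
bl [ 0.646 -0.164  0.014]
button [ 0.578 -0.106  0.12 ]
green [ 0.439 -0.386  0.058]
blue [ 0.442 -0.302  0.058]
rackFL [ 0.418 -0.277  0.026]
rackFR [ 0.412 -0.409  0.026]
[[-0.95  0.32 -0.  ]
 [ 0.32  0.95 -0.  ]
 [-0.   -0.   -1.  ]]
0 [-0.4   0.44  0.44  1.88 -0.24  0.87  0.16]
1.5707963267948966 [-0.17  0.41  0.1   1.87 -0.05  0.86  1.53]
-1.5707963267948966 [-0.63  0.52  0.81  1.89 -0.47  0.93 -1.16]
3.141592653589793 [-0.77  0.65  1.12  1.9  -0.68  1.04 -2.5 ]
```

```bash
python3 - <<'E'
from h import *
from bench import arm
arm.gripper_to(0.03)
for p,yaw in [((.30,.38,.22),53),((.42,.10,.22),15),((.43,-.15,.25),-15)]:
    arm.move_to(p,down(np.radians(yaw+90)))
arm.move_to((.53,-.16,.30),down(np.pi/2-.113))
s=arm.sense();print(s['t'],s['force'],s['joints'].round(2) if hasattr(s['joints'],'round') else s['joints'])
i=shot(arm,'wrist','w1')
T=i['camera_from_world'];print((-T[:3,:3].T@T[:3,3]).round(3),T[2,:3].round(2),i['fov_y'])
E
```

```text
5.125 [-0.66600937  1.07153314 -0.21509501] [ 0.14  0.3   0.07  1.9  -0.03  0.94  1.68]
[ 0.463 -0.151  0.465] [ 0.25 -0.03 -0.97] 59.036851818452796
```

View pics/w1.png

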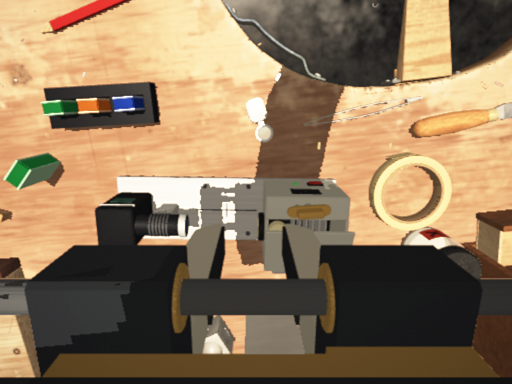

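The wrist view shows the turnbutton at (309,212), the base's front edge along row 178, and the rack at (100,105) with the green cell at (59,107). I'll measure these from colour masks.

```bash
python3 - <<'E'
from h import *
i=dict(np.load('pics/w1.npz'));im=i['pixels'];hsv=cv2.cvtColor(im,cv2.COLOR_BGR2HSV)
def blob(lo,hi,box):
    m=cv2.inRange(hsv,lo,hi);k=np.zeros_like(m);x0,y0,x1,y1=box;k[y0:y1,x0:x1]=m[y0:y1,x0:x1]
    n,l,st,c=cv2.connectedComponentsWithStats(k);j=1+st[1:,4].argmax();pts=np.argwhere(l==j)[:,::-1]
    return c[j],st[j],cv2.minAreaRect(pts.astype(np.float32))
c,st,r=blob((12,110,90),(32,255,255),(275,195,345,225));print('button',c,st,r,onz(i,*c,.120).round(4))
for n,lo,hi in [('green',(45,120,40),(85,255,255)),('amber',(5,150,120),(18,255,255)),('blue',(105,120,60),(130,255,255))]:
    c,st,r=blob(lo,hi,(35,88,165,125));print(n,c.round(1),st,onz(i,*c,.055).round(4),r)
g=cv2.cvtColor(im,cv2.COLOR_BGR2GRAY).astype(int); m=hsv[:,:,1]<45
P=[]
for u in range(125,255,2):
    col=np.where(m[165:200,u]&(g[165:200,u]>150))[0]
    if len(col):P.append((u,165+col[0]))
P=np.array(P);k=np.polyfit(P[:,0],P[:,1],1);res=P[:,1]-np.polyval(k,P[:,0]);P=P[abs(res)<1.5];k=np.polyfit(P[:,0],P[:,1],1);print(k,len(P))
a,b=onz(i,125,np.polyval(k,125)-.5,.014),onz(i,255,np.polyval(k,255)-.5,.014);print(a,b,'yaw',-np.arctan2(b[0]-a[0],b[1]-a[1]))
print('left end',[ (v,np.where(m[v,100:140]&(g[v,100:140]>150))[0][:1]+100) for v in (182,185,188,190)])
# rack dark mask
d=(hsv[:,:,2]<60)[75:135,30:170].astype(np.uint8);n,l,s,c=cv2.connectedComponentsWithStats(d);j=1+s[1:,4].argmax();print(cv2.boxPoints(cv2.minAreaRect(np.argwhere(l==j)[:,::-1].astype(np.float32)))+[30,75])
a=cv2.resize(im[75:275,30:360],None,fx=2.4,fy=2.4,interpolation=cv2.INTER_CUBIC);cv2.imwrite('pics/w1c.png',a)
E
```

```text
button [308.97916667 211.29545455] [287 204  44  16 528] ((308.6031494140625, 211.64981079101562), (13.723222732543945, 43.165771484375), 86.42366790771484) [ 0.578  -0.1029  0.12  ]
green [ 59.8 107. ] [ 42 102  36  11 329] [ 0.4398 -0.3754  0.055 ] ((59.494346618652344, 106.8812255859375), (9.798420906066895, 34.674991607666016), 87.27368927001953)
amber [ 88.4 105.5] [ 77 100  28  11 222] [ 0.4418 -0.3416  0.055 ] ((90.5, 105.0), (27.0, 10.0), 0.0)
blue [128.1 103. ] [113  98  31  11 295] [ 0.4441 -0.295   0.055 ] ((127.99310302734375, 102.86878204345703), (9.82850170135498, 29.958534240722656), 86.98721313476562)
[1.31555944e-02 1.75144362e+02] 65
[ 0.53642221 -0.33278282  0.014     ] [ 0.55809719 -0.15787012  0.014     ] yaw -0.12329030422057159
left end [(182, array([117])), (185, array([118])), (188, array([118])), (190, array([118]))]
[[ 44.81537056  88.67692566]
 [143.67691803  83.18461418]
 [145.87692261 122.78461456]
 [ 47.01537323 128.27692413]]
```

View pics/w1c.png

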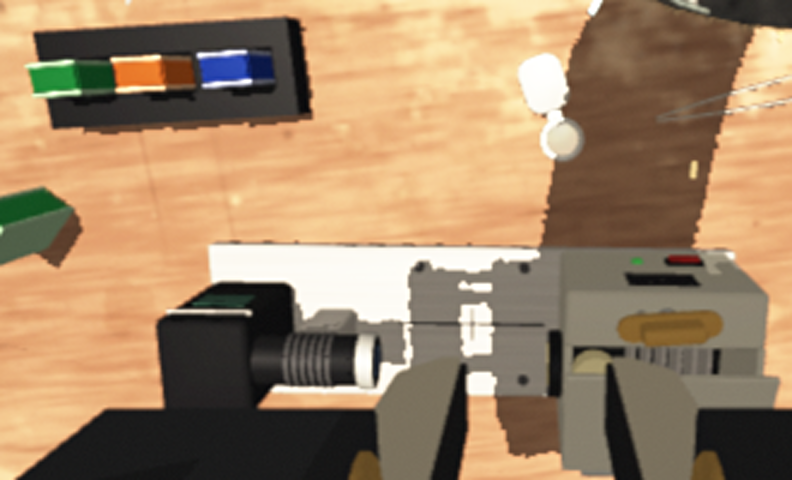

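```bash
cat >>h.py <<'E'
def specpose(i,u,v,yaw):
    c=onz(i,u,v,.014);ex=np.array([np.cos(yaw),np.sin(yaw),0]);ey=np.array([-ex[1],ex[0],0])
    o=c+.045*ex+.150*ey;o[2]=0;return o,np.c_[ex,ey,[0,0,1]]
E
python3 - <<'E'
from h import *
i=dict(np.load('pics/w1.npz'));o,M=specpose(i,117.5,176.2,-.1233);print('o',o)
print('button pred',(o+M@[-.031,.0975,.12]).round(4))
c,d=ray(i,309,231);cs,ds=M.T@(c-o),M.T@d
for t in np.linspace(.25,.6,36):
    p=cs+ds*t; print(p.round(3),'r',np.hypot(p[0]-.043,p[2]-.104).round(4),'th',np.arctan2(p[2]-.104,.043-p[0]).round(3)) if .11<p[2]<.17 else 0
for q in [(-.018,.0975,.108),(-.031,.0975,.12),(0,-.043,.078),(0,.043,.078)]: print(q,proj(i,o+M@q).round(1))
E
```

```text
o [ 0.59829399 -0.19953126  0.        ]
button pred [ 0.5795 -0.099   0.12  ]
[-0.026  0.087  0.164] r 0.0918 th 0.712
[-0.023  0.088  0.155] r 0.0831 th 0.655
[-0.019  0.09   0.145] r 0.0747 th 0.584
[-0.016  0.092  0.136] r 0.0668 th 0.496
[-0.012  0.093  0.126] r 0.0595 th 0.385
[-0.009  0.095  0.117] r 0.0532 th 0.246
(-0.018, 0.0975, 0.108) [310.2 220.2]
(-0.031, 0.0975, 0.12) [312.8 212.3]
(0, -0.043, 0.078) [189.  224.7]
(0, 0.043, 0.078) [260.3 225.6]
```

```bash
cat >>h.py <<'E'
O=np.array([.5985,-.2020,0]);YAW=-.1233;M=R.from_euler('z',YAW).as_matrix()
W=lambda x,y,z:O+M@[x,y,z]
E
python3 - <<'E'
from h import *
from bench import arm
arm.gripper_to(0.0)
r=down(YAW+np.pi/2)
arm.move_to(W(.0,.0975,.15),r);F0=np.array(arm.sense()['force'])
arm.move_l(W(.0,.0975,.120),r,.08);print(arm.sense()['force']-F0)
arm.move_l(W(-.006,.0975,.110),r,.06);print(arm.sense()['force']-F0)
for z in np.arange(.109,.1045,-.0007):
    arm.move_l(W(-.006,.0975,z),r,.02);f=arm.sense()['force']-F0;print(round(z,4),arm.sense()['tool_pos'][2],f.round(1))
    if f[2]>7: break
arm.move_l(W(-.006,.0975,.15),r,.2)
arm.move_to(W(-.06,.05,.30),r)
shot(arm,'wrist','w2');print(arm.sense()['t'])
im=cv2.imread('pics/w2.png');cv2.imwrite('pics/w2c.png',cv2.resize(im[100:340,150:450],None,fx=2.5,fy=2.5))
E
```

```text
[-0.09658207 -0.10103449 -0.56274611]
[ 0.5110121  -0.14669214 -0.72206461]
0.109 0.10903869966485179 [ 0.3 -0.9 -0.3]
0.1083 0.10838819993289445 [-0.7  0.3 -0.7]
0.1076 0.10825816756703714 [-1.5 -0.1  6.8]
0.1069 0.10812897437593282 [-3.6 -0.2 13.1]
9.5833
```

View pics/w2c.png

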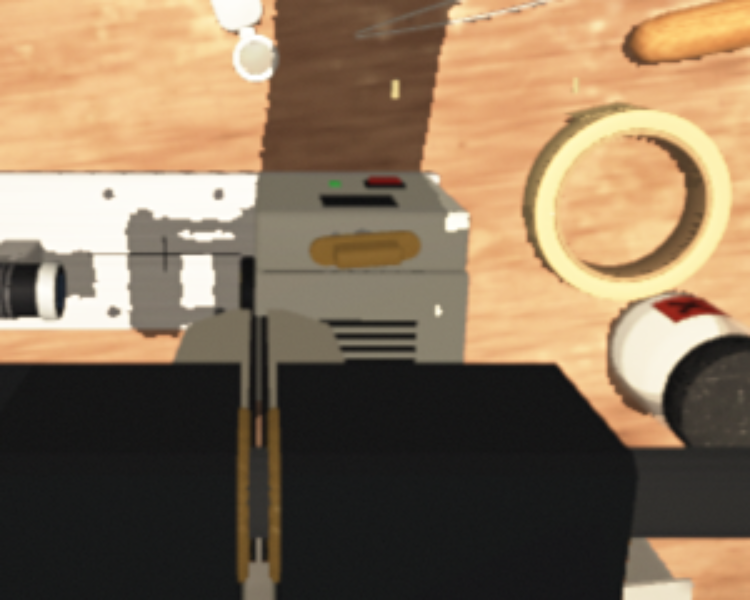

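The lid is flat and shut (contact stopped at z = 0.108), and the turnbutton at (296,199) is still along the edge. A beam-line cross marks the base at (216,201). I'll check the model against these.

```bash
python3 - <<'E'
from h import *
i=dict(np.load('pics/w2.npz'));hsv=cv2.cvtColor(i['pixels'],cv2.COLOR_BGR2HSV)
m=cv2.inRange(hsv,(12,110,90),(32,255,255));k=np.zeros_like(m);k[190:212,265:325]=m[190:212,265:325]
n,l,st,c=cv2.connectedComponentsWithStats(k);j=1+st[1:,4].argmax();pts=np.argwhere(l==j)[:,::-1].astype(np.float32);r=cv2.minAreaRect(pts)
print('button',c[j],r,'pred',proj(i,W(-.031,.0975,.118)),onz(i,*c[j],.118))
vx,vy,_,_=cv2.fitLine(pts,cv2.DIST_L2,0,.01,.01).ravel();a=onz(i,*(c[j]+[20*vx,20*vy]),.118)-onz(i,*c[j],.118);print('dir from y axis',np.arctan2(-a[0],a[1]),'rel',np.arctan2(-a[0],a[1])-YAW)
print('cross pred',proj(i,W(0,0,.014)),'meas 216,201',onz(i,216,201.2,.014))
print('tube end',proj(i,W(0,-.043,.078)),'lens',proj(i,W(0,.043,.078)),'lid front corner R',proj(i,W(-.018,.145,.108)),proj(i,W(-.018,.05,.108)))
g=cv2.cvtColor(i['pixels'],cv2.COLOR_BGR2GRAY);print(g[214:219,150:185].tolist());print(g[212:216,240:262].tolist());print(g[195:215,345].tolist(),g[195:207,214:219].tolist())
E
```

```text
button [295.70095238 199.29142857] ((295.5350341796875, 199.56031799316406), (13.411332130432129, 43.290531158447266), 86.42366790771484) pred [296.76354515 200.14183056] [ 0.5786569  -0.10246004  0.118     ]
dir from y axis -0.05866904937172021 rel 0.0646309506282798
cross pred [215.83498143 201.31184579] meas 216,201 [ 0.59836926 -0.2017503   0.014     ]
tube end [174.25064635 215.96997184] lens [246.15489777 216.00606028] lid front corner R [338.48025906 209.09900762] [251.95872298 209.05312909]
[[70, 62, 74, 61, 46, 46, 46, 44, 44, 44, 45, 45, 41, 59, 174, 249, 254, 251, 250, 250, 248, 200, 57, 30, 36, 37, 80, 119, 123, 123, 124, 124, 122, 123, 122], [72, 72, 96, 84, 52, 50, 52, 52, 51, 51, 50, 50, 45, 64, 182, 253, 255, 253, 253, 253, 251, 195, 56, 30, 35, 38, 80, 116, 122, 121, 122, 121, 121, 121, 121], [69, 76, 109, 97, 54, 51, 52, 52, 52, 51, 51, 52, 47, 62, 177, 251, 254, 253, 253, 253, 252, 198, 56, 29, 34, 36, 79, 115, 122, 118, 118, 119, 121, 121, 122], [67, 78, 113, 101, 52, 48, 48, 49, 49, 48, 48, 48, 44, 58, 169, 247, 253, 252, 252, 253, 252, 204, 59, 29, 34, 35, 78, 1
[... 317 characters left out ...]
21, 122, 121, 98, 45, 19, 18, 19, 18, 45, 99, 131, 133, 131, 132, 132, 132, 131, 131, 132], [121, 122, 121, 121, 122, 95, 41, 20, 20, 21, 17, 45, 101, 132, 132, 131, 131, 132, 132, 133, 131, 132], [123, 123, 122, 123, 123, 96, 42, 20, 21, 22, 23, 55, 107, 132, 132, 132, 131, 131, 131, 131, 131, 131]]
[211, 210, 203, 196, 187, 183, 183, 185, 190, 196, 196, 196, 193, 197, 207, 208, 208, 208, 210, 211] [[110, 81, 93, 122, 122], [109, 74, 86, 120, 123], [118, 89, 86, 119, 121], [121, 94, 86, 121, 121], [121, 93, 88, 121, 122], [117, 91, 84, 117, 120], [65, 50, 46, 66, 67], [104, 77, 69, 103, 105], [122, 90, 82, 121, 124], [119, 88, 79, 117, 120], [118, 87, 80, 117, 119], [121, 93, 86, 121, 124]]
```

```bash
python3 - <<'E'
from h import *
from bench import arm
arm.gripper_to(0.028)
P=lambda z:W(-.031,.0975,z)
a=YAW+.06
arm.move_to(P(.16),down(a));arm.move_l(P(.1175),down(a),.1)
F0=np.array(arm.sense()['force'])
arm.gripper_to(0.0,6);s=arm.sense();print(s['gripper_width'],s['grasp_force'],s['force']-F0,s['t'])
for b in (.45,.85,1.25,1.6):
    arm.move_l(P(.1175),down(YAW+b),.05);s=arm.sense();print(b,(s['force']-F0).round(1),s['wrist_torque'][2],s['t'],s['gripper_width'])
E
```

```text
0.007984350618017878 5.985744148492813 [0.64131223 0.96650462 2.526109  ] 12.4917
0.45 [-0.5  0.5  5.2] 0.06398577339795293 13.0333 0.008193533836086508
0.85 [-3.1 -0.   7. ] -0.06049481552842928 13.5833 0.007760354315331136
1.25 [-3.3 -1.   6.5] 0.07027020077513442 14.1333 0.0077735832608254035
1.6 [-2.7 -0.8  6.6] -0.06316622444262367 14.6333 0.008223020554071078
```

```bash
python3 - <<'E'
from h import *
from bench import arm
P=lambda z:W(-.031,.0975,z)
arm.move_l(P(.1175),down(YAW+1.64),.05);print(arm.sense()['wrist_torque'][2])
arm.gripper_to(0.028);arm.move_l(P(.17),None,.15)
arm.move_to(W(-.07,.03,.29),down(YAW+np.pi/2))
i=shot(arm,'wrist','w3');print(arm.sense()['t'])
hsv=cv2.cvtColor(i['pixels'],cv2.COLOR_BGR2HSV);u,v=proj(i,P(.118)).astype(int);print(u,v)
m=cv2.inRange(hsv,(12,110,90),(32,255,255));k=np.zeros_like(m);k[v-35:v+35,u-35:u+35]=m[v-35:v+35,u-35:u+35]
n,l,st,c=cv2.connectedComponentsWithStats(k);j=1+st[1:,4].argmax();pts=np.argwhere(l==j)[:,::-1].astype(np.float32)
vx,vy,_,_=cv2.fitLine(pts,cv2.DIST_L2,0,.01,.01).ravel();a=onz(i,*(c[j]+[20*vx,20*vy]),.118)-onz(i,*c[j],.118)
print(st[j],c[j],'angle',np.degrees(np.arctan2(-a[0],a[1])-YAW)%180)
cv2.imwrite('pics/w3c.png',cv2.resize(i['pixels'][v-60:v+60,u-80:u+80],None,fx=4,fy=4))
E
```

```text
-0.09478783303035743
16.6167
317 211
[310 189  13  43 494] [315.91700405 209.96356275] angle 90.0715138507133
```

View pics/w3c.png

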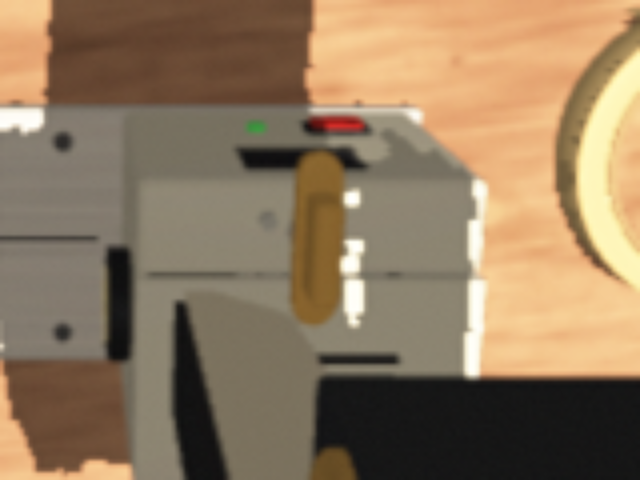

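The turnbutton measures 90.1°, square across the shut lid, with its end over it. Now a close look at the rack.

```bash
python3 - <<'E'
from h import *
from bench import arm
arm.gripper_to(0.05)
arm.move_to((.44,-.46,.20),down(-.05))
i=shot(arm,'wrist','w4');s=arm.sense();print(s['t'])
hsv=cv2.cvtColor(i['pixels'],cv2.COLOR_BGR2HSV)
for n,lo,hi in [('green',(45,120,40),(85,255,255)),('amber',(5,150,120),(18,255,255)),('blue',(105,120,60),(130,255,255))]:
    m=cv2.inRange(hsv,lo,hi);N,l,st,c=cv2.connectedComponentsWithStats(m)
    for j in 1+np.argsort(-st[1:,4])[:3]: print(n,st[j],c[j].round(1),onz(i,*c[j],.058).round(4))
cv2.imwrite('pics/w4c.png',i['pixels'])
E
```

```text
18.4833
green [304 137  44  41 766] [325.8 156. ] [ 0.5088 -0.4382  0.058 ]
green [241  84  13  30 365] [247.   98.5] [ 0.4396 -0.3843  0.058 ]
amber [240  52  15  14  65] [246.1  61.7] [ 0.4404 -0.3541  0.058 ]
amber [123 300   4  15  40] [124.3 307.1] [ 0.3033 -0.5846  0.058 ]
amber [240  32  15   3  34] [246.4  33.1] [ 0.4417 -0.3316  0.058 ]
blue [241   0  14  20 269] [247.6   9.2] [ 0.4436 -0.3136  0.058 ]
```

View pics/w4.png

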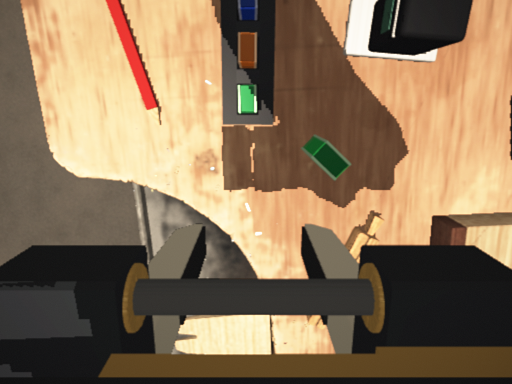

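```bash
python3 - <<'E'
from h import *
i=dict(np.load('pics/w4.npz'));im=i['pixels'];hsv=cv2.cvtColor(im,cv2.COLOR_BGR2HSV);g=hsv[:,:,2].astype(int)
T=i['camera_from_world'];print('cam',-T[:3,:3].T@T[:3,3])
print(hsv[78:122,247].tolist());print(hsv[98,232:264].tolist())
print('col prof',g[110:132,235].tolist());
for v in (30,60,90,115): # rack side edges
    r=g[v,205:290];dk=np.where(r<90)[0]+205;print(v,dk[0],dk[-1],onz(i,dk[0]-.5,v,.026)[:2],onz(i,dk[-1]+.5,v,.026)[:2])
for v in (83.5,110,114.5,124.5):print(v,onz(i,247,v,.058)[:2],onz(i,247,v,.026)[:2])
for u in (237.5,241,254.5,258):print(u,onz(i,u,98,.058)[:2])
E
```

```text
cam [ 0.44468007 -0.39007467  0.36563434]
[[15, 32, 96], [18, 32, 96], [18, 32, 97], [16, 29, 97], [15, 32, 97], [10, 31, 74], [63, 84, 67], [66, 164, 131], [66, 153, 195], [67, 152, 203], [67, 152, 201], [67, 151, 203], [67, 151, 203], [67, 152, 203], [67, 151, 203], [66, 151, 202], [66, 152, 203], [66, 151, 202], [67, 151, 201], [66, 150, 202], [66, 150, 202], [67, 151, 203], [66, 152, 203], [66, 151, 204], [66, 150, 204], [66, 149, 203], [66, 150, 204], [66, 149, 203], [66, 149, 204], [66, 151, 205], [66, 150, 206], [66, 148, 207], [66, 150, 206], [66, 167, 168], [66, 155, 120], [65, 118, 56], [12, 29, 44], [16, 32, 89], [18, 31, 100], [15, 31, 100], [13, 31, 99], [13, 31, 99], [12, 26, 98], [12, 26, 98]]
[[18, 31, 98], [16, 29, 96], [15, 32, 97], [16, 35, 96], [15, 33, 77], [44, 59, 90], [44, 44, 247], [30, 10, 255], [52, 57, 240], [66, 145, 208], [67, 151, 208], [67, 149, 207], [67, 149, 206], [67, 149, 205], [67, 151, 203], [66, 150, 202], [66, 150, 202], [67, 152, 201], [66, 152, 199], [66, 154, 199], [67, 159, 194], [63, 123, 179], [43, 40, 247], [39, 24, 255], [49, 67, 130], [60, 32, 24], [120, 15, 17], [0, 0, 23], [0, 0, 23], [0, 0, 23], [150, 12, 22], [30, 12, 22]]
col prof [99, 101, 99, 102, 101, 100, 100, 100, 100, 101, 102, 101, 101, 111, 175, 141, 115, 112, 112, 111, 113, 113]
30 221 275 [ 0.41773802 -0.32183387] [ 0.4683594  -0.32418289]
60 223 274 [ 0.41779784 -0.34781681] [ 0.4666436 -0.3500826]
90 236 274 [ 0.42841044 -0.37538148] [ 0.46581472 -0.37711588]
115 241 273 [ 0.43190659 -0.39898894] [ 0.46412072 -0.40048218]
83.5 [ 0.44020747 -0.37184171] [ 0.43974224 -0.36994512]
110 [ 0.43907587 -0.39411795] [ 0.43849292 -0.39453853]
114.5 [ 0.43887946 -0.39798433] [ 0.43827608 -0.39880709]
124.5 [ 0.43843845 -0.40666575] [ 0.4377892  -0.40839155]
237.5 [ 0.43129402 -0.38354271]
241 [ 0.43435175 -0.38368448]
254.5 [ 0.4461457 -0.3842313]
258 [ 0.44920336 -0.38437306]
```

```bash
python3 - <<'E'
from h import *
from bench import arm
arm.gripper_to(0.036)
G=np.array([.4395,-.3843,0]);r=down(-.055)
arm.move_to(G+[0,0,.09],r);arm.move_l(G+[0,0,.029],r,.1);F0=np.array(arm.sense()['force'])
arm.gripper_to(0.0,12);s=arm.sense();print(s['gripper_width'],s['grasp_force'],(s['force']-F0).round(1),s['tool_pos'],s['t'])
arm.move_l(G+[0,0,.17],r,.1);s=arm.sense();print(s['gripper_width'],s['t'])
arm.move_to(W(0,0,.17),down(YAW));arm.move_l(W(0,0,.074),down(YAW),.08);s=arm.sense();print(s['gripper_width'],s['tool_pos'],s['t'])
i=shot(arm,'wrist','w5');j=shot(arm,'scene','s5')
print(proj(i,W(0,0,.078)),proj(j,W(0,0,.078)))
u,v=proj(j,W(0,0,.078)).astype(int)
a=cv2.resize(j['pixels'][v-50:v+50,u-40:u+40],None,fx=5,fy=5);b=cv2.resize(i['pixels'],None,fx=.78,fy=.78)
c=np.zeros((500,800,3),np.uint8);c[:,:400]=a;c[:300,400:799]=b[:300,:399];cv2.imwrite('pics/c5.png',c)
E
```

```text
0.015943131714585904 11.996955871582031 [ 0.6 -0.1  4.9] [ 0.43974258 -0.38440944  0.02944813] 20.7833
0.01585015951358497 22.3417
0.016097933640241036 [ 0.59880998 -0.20210157  0.07453631] 24.65
[251.80270025 243.38298412] [282.14415872 260.31901014]
```

View pics/c5.png

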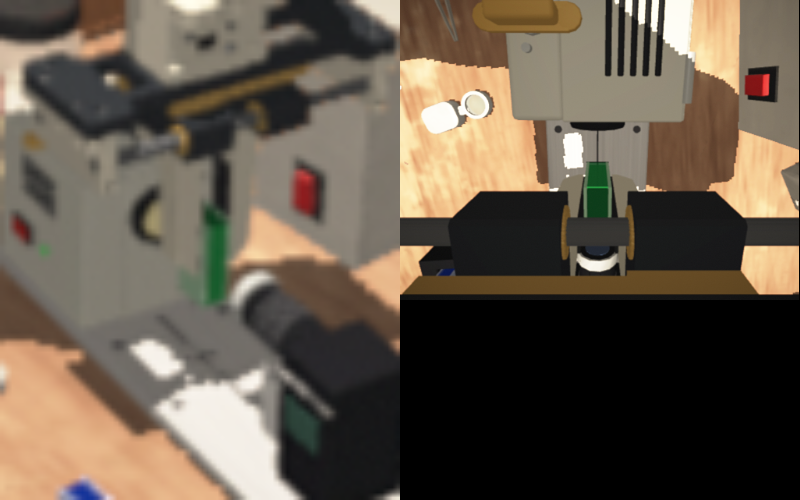

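The scene and wrist views show the cell held between lens and tube, frosted faces gripped, with the button in place. I'll check the cell's corners numerically.

```bash
python3 - <<'E'
from h import *
for n,(pts) in {'w5':[(-.008,.012,.103),(.008,.012,.103),(-.008,.012,.053),(.008,.012,.053),(0,-.012,.103)],'s5':[(x,-.012,z) for x in(-.008,.008) for z in (.053,.103)]+[(.008,.012,.053),(-.008,.012,.053)]}.items():
    i=dict(np.load(f'pics/{n}.npz'));hsv=cv2.cvtColor(i['pixels'],cv2.COLOR_BGR2HSV)
    m=cv2.inRange(hsv,(45,100,30),(85,255,255));u,v=proj(i,W(0,0,.078)).astype(int);k=np.zeros_like(m);k[v-60:v+40,u-40:u+40]=m[v-60:v+40,u-40:u+40]
    N,l,st,c=cv2.connectedComponentsWithStats(k);j=1+st[1:,4].argmax();print(n,st[j])
    for p in pts:print(p,proj(i,W(*p)).round(1))
    ys=range(st[j][1],st[j][1]+st[j][3],4);print([(y,*(np.where(l[y]==j)[0][[0,-1]])) for y in ys])
    print([(y,i['pixels'][y,int(st[j][0]+st[j][2]//2)].tolist()) for y in range(st[j][1]-3,st[j][1]+4)] ,)
    y0=st[j][1]+st[j][3]; print([(y,i['pixels'][y,int(st[j][0]+st[j][2]//2)].tolist()) for y in range(y0-20,y0+4,1)])
E
```

```text
w5 [ 239  208   28   71 1781]
(-0.008, 0.012, 0.103) [233.1 240.5]
(0.008, 0.012, 0.103) [270.1 240.5]
(-0.008, 0.012, 0.053) [238.1 206.8]
(0.008, 0.012, 0.053) [265.9 206.8]
(0, -0.012, 0.103) [251.6 290.2]
[(208, np.int64(243), np.int64(262)), (212, np.int64(243), np.int64(263)), (216, np.int64(242), np.int64(263)), (220, np.int64(242), np.int64(264)), (224, np.int64(242), np.int64(264)), (228, np.int64(241), np.int64(265)), (232, np.int64(241), np.int64(265)), (236, np.int64(240), np.int64(265)), (240, np.int64(239), np.int64(266)), (244, np.int64(240), np.int64(266)), (248, np.int64(240), np.int64(266)), (252, np.int64(240), np.int64(266)), (256, np.int64(240), np.int64(265)), (260, np.int64(240), np.int64(266)), (264, np.int64(240), np.int64(266)), (268, np.int64(240), np.int64(265)), (272, np.int64(240), np.int64(265)), (276, np.int64(240), np.int64(265))]
[(205, [50, 52, 55]), (206, [51, 53, 56]), (207, [28, 33, 29]), (208, [23, 48, 15]), (209, [33, 63, 23]), (210, [35, 66, 25]), (211, [34, 73, 20])]
[(259, [27, 61, 14]), (260, [27, 60, 14]), (261, [27, 61, 13]), (262, [27, 6
[... 821 characters left out ...]
6)), (268, np.int64(284), np.int64(286))]
[(249, [31, 31, 32]), (250, [31, 32, 31]), (251, [43, 51, 41]), (252, [63, 84, 61]), (253, [47, 72, 40]), (254, [31, 62, 17]), (255, [37, 81, 19])]
[(251, [43, 51, 41]), (252, [63, 84, 61]), (253, [47, 72, 40]), (254, [31, 62, 17]), (255, [37, 81, 19]), (256, [43, 91, 23]), (257, [43, 91, 23]), (258, [44, 92, 24]), (259, [44, 91, 23]), (260, [43, 90, 20]), (261, [43, 91, 22]), (262, [43, 91, 21]), (263, [44, 91, 22]), (264, [44, 91, 22]), (265, [44, 91, 22]), (266, [44, 92, 22]), (267, [44, 91, 23]), (268, [44, 92, 24]), (269, [49, 93, 32]), (270, [73, 99, 69]), (271, [80, 90, 84]), (272, [91, 94, 98]), (273, [101, 106, 111]), (274, [103, 109, 113])]
```

```bash
python3 -c "
from bench import arm
arm.hold(0.5);s=arm.sense();print(s['t'],s['gripper_width'],s['tool_pos']);print(arm.finish_job())"
```

```text
25.25 0.015921893913615107 [ 0.59850394 -0.20197582  0.07399223]
the job is handed in; nothing more can be done
None
```

The job is handed in at 25 s: the lid is shut with the turnbutton square across it (90°), and the small green cell is held upright by its frosted faces, its corners within about 1 mm of centred in the beam.

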